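# Load the sample warming chamber

### The job

Load the warming chamber with the sample pots: swing the thermometer arm that hangs over the hatch right round, clear of the chamber, lift the hatch out of its seat and slide it fully aside in its channels, and stand every knobbed metal sample pot upright on the floor of the well. Then slide the hatch back and let it down flush in its seat, and swing the thermometer arm back over it until it meets its stop. Leave the other glassware and equipment on the bench where it is.

Things in the scene. Friction and masses are not known exactly. Their poses are not given: they have to be found in the camera images.
- chamber: white bench-top warming chamber, fixed; 256 mm (its x) by 204 mm (y), 123 mm high; origin at bench level, z up, x along the well. Its -y half holds the open well, its +y half (y = 1 to 99 mm) is a flat deck 100 mm above the bench. The hatch seat is a recess beside the deck round the well, y = -93 to +1 mm, its ledge 90 mm above the bench (10 mm below the deck)
- well (a point): centre of the well floor, 8 mm above the bench, at (0, -46) mm in the chamber frame, same axes. The well is open, 224 mm long (x) by 70 mm wide (y), 82 mm deep up to the seat ledge: room for four pots in a row along x, spaced about 52 mm
- deck (a point): centre of the deck top, at (0, 50, 100) mm in the chamber frame. Channel walls at x = +-122 mm guide the hatch in y along deck and seat; their lips (inner edges x = +-114 mm, underside 118 mm, top 123 mm above the bench) hold it captive. Stop walls, 123 mm high, at y = 99 mm and, only at the corners |x| > 108 mm, at y = -93 mm
- hatch: loose aluminium hatch, about 0.4 kg, plate 239 mm (x) by 88 mm (y) by 6 mm, axes as the chamber's; origin at the centre of the plate's underside. Seated at (0, -46, 90) mm in the chamber frame with 2 to 3 mm play; must rise 10 mm to clear the deck and can rise 22 mm before it meets the lips; slid fully aside it lies on the deck at y = 50 to 55 mm
- hatch_grip (a point): centre of the hatch's black handle bar, 41 mm above the plate's underside. The bar is 110 mm long in the hatch's x, 14 mm wide in y, 14 mm tall, with 28 mm free under it, on two feet 12 mm wide at x = +-46 mm
- swing (a joint): angle of the thermometer arm, rad: 0 at its stop with the head over the hatch; grows as it swings clockwise seen from above, over the deck, to the end stop at 2.25, where it points along the chamber's +y, clear of it. Stays where it is left (friction about 0.1 N m)
- swing_knob (a point): middle of the upright black knob on the arm's head, where to hold it: round, 22 mm across, 185 to 228 mm above the bench, this point 207 mm; 167 mm from the hinge axis. The head under it is 40 mm across, 150 to 185 mm above the bench; the arm bar 18 mm wide, 165 to 179 mm
- swing_hinge (a point): point on the vertical hinge axis of the thermometer arm, 207 mm above the bench, at (150, 60) mm in the chamber frame, on top of a 24 mm thick post
- pot0_mid (a point): sample pot: aluminium cylinder 46 mm across and 48 mm tall with an upright black knob 20 mm across and 30 mm tall on top, 78 mm in all, about 0.14 kg; this point is half-way up, 39 mm above its underside, z along its axis. Three or all four of the pots are on the bench
- pot1_mid (a point): sample pot: aluminium cylinder 46 mm across and 48 mm tall with an upright black knob 20 mm across and 30 mm tall on top, 78 mm in all, about 0.14 kg; this point is half-way up, 39 mm above its underside, z along its axis. Three or all four of the pots are on the bench
- pot2_mid (a point): sample pot: aluminium cylinder 46 mm across and 48 mm tall with an upright black knob 20 mm across and 30 mm tall on top, 78 mm in all, about 0.14 kg; this point is half-way up, 39 mm above its underside, z along its axis. Three or all four of the pots are on the bench
- pot3_mid (a point): sample pot: aluminium cylinder 46 mm across and 48 mm tall with an upright black knob 20 mm across and 30 mm tall on top, 78 mm in all, about 0.14 kg; this point is half-way up, 39 mm above its underside, z along its axis. Three or all four of the pots are on the bench
- reagent: bystander, to be left alone: a squat amber glass bottle with a black cap, 60 mm across, 115 mm tall; origin at the centre of its underside
- beaker: bystander, to be left alone: an open glass beaker, 72 mm across, 90 mm tall; origin at the centre of its underside
- mortar: bystander, to be left alone: a white porcelain bowl, 100 mm across, 55 mm tall; origin at the centre of its underside
- funnel: bystander, to be left alone: a white funnel standing on its wide mouth, 76 mm across, 100 mm tall; origin at the centre of its underside
- jar: bystander, to be left alone: a wide glass jar with a white lid, 70 mm across, 80 mm tall; origin at the centre of its underside
- spatula: bystander, to be left alone: steel spatula 180 mm long lying flat; origin under its middle
Not all that is in view belongs to the job. Leave any red look-alike of the part that bears pot1_mid alone. Leave any yellow look-alike of the part that bears pot2_mid alone.

How it is judged:
On the way, in this order (a step that is already met when the one before it is completed fails the run):
1. the thermometer arm is swung clear of the chamber (value of joint swing above 1.9 rad), for 0.2 s.
2. the hatch has been lifted from its seat and slid aside over the deck, the well open (y of hatch_grip in the frame of chamber above 0.042 m and z of hatch_grip in the frame of chamber below 0.146 m and angle between hatch_grip's own z axis and vertical below 0.06 rad), for 0.2 s.
3. every pot stands upright in the well (x of pot0_mid in the frame of chamber between -0.113 and 0.113 m and y of pot0_mid in the frame of chamber between -0.082 and -0.01 m and z of each of pot0_mid, pot1_mid, pot2_mid, pot3_mid in the frame of chamber below 0.052 m and angle between each of pot0_mid, pot1_mid, pot2_mid, pot3_mid's own z axis and vertical below 0.15 rad and x of pot1_mid in the frame of chamber between -0.113 and 0.113 m and y of pot1_mid in the frame of chamber between -0.082 and -0.01 m and x of pot2_mid in the frame of chamber between -0.113 and 0.113 m and y of pot2_mid in the frame of chamber between -0.082 and -0.01 m and x of pot3_mid in the frame of chamber between -0.113 and 0.113 m and y of pot3_mid in the frame of chamber between -0.082 and -0.01 m), for 0.2 s.
4. the hatch is back, flush in its seat (y of hatch_grip in the frame of chamber between -0.052 and -0.04 m and z of hatch_grip in the frame of chamber below 0.134 m and angle between hatch_grip's own z axis and vertical below 0.03 rad), for 0.2 s.
5. the thermometer arm is back over the hatch (value of joint swing below 0.12 rad), for 0.2 s.
At the end, for the whole second after the job is handed in: Every pot present stands upright (within 0.15 rad) on the floor of the well, the hatch is seated flush (bar centre within 6 mm of the seat's centre line, not more than 3 mm high, level to 0.03 rad) and at rest, the arm is within 0.12 rad of its stop over the hatch (all of step 3 and all of step 4 and value of joint swing below 0.12 rad and linear speed of hatch below 0.02 m/s); the robot touches nothing.
It fails at once if a bystander is pushed more than 40 mm from its place or knocked over (distance of any of reagent, beaker, mortar, funnel, jar, spatula from where it was at the start of the episode above 0.04 m or angle between any of reagent, beaker, mortar, funnel, jar's own z axis and vertical above 0.5 rad).
Of pot0, pot1, pot2, pot3 only 3 to 4 are there at a start; the rules pass over those that are not, and their reading is None.
At some moment in a run one of pot0, pot1, pot2, pot3 may be knocked a few centimetres aside while the robot is not near it.
It also fails if it takes over 208 s, if anything falls off the work surface, if the arm or the gripper's body presses on something with over 40 N, if the wrist force passes 120 N, or if a joint passes its speed limit or range.

### The arm

A 6-joint arm with a two-finger parallel gripper is mounted at the origin on the work surface. World frame = base frame: x ahead of the robot, y to its left, z up, the work surface at z = 0. Lengths are in m, angles in rad, forces in N, time in s.
With the tool pointing down it reaches from about 0.275 to 0.825 m from the base axis. Payload 5.2 kg.
Tool frame: the origin (TCP) lies on the front face of the gripper's body, between the roots of the fingers; the fingertips stand 84 mm ahead of it and the grasp point (between the pads) lies 65 mm ahead of it; z points along the fingers, y is the line along which they close (so a half turn about z gives the same grasp; the last joint's range is limited). The gripper opens to 93 mm and grips with 3 to 60 N. Pads are 15 mm wide; open, the fingers measure 128 mm over their backs; the gripper's body (75 mm by 188 mm) begins 65 mm behind the grasp point.
Start: joints at [0.999, 0.259, 1.535, -0, 1.348, -0.203], TCP at [0.198, 0.513, 0.303] pointing down, gripper open.
Joint ranges: [-3.14, 3.14], [-0.91, 2.08], [0.19, 2.58], [-1.22, 4.36], [0.22, 2.71], [-3.12, 3.12]. Speed limits (rad/s): [2.57, 2.57, 3.14, 3.14, 3.14, 3.14].

### API

Orientations are given as [roll, pitch, yaw] about the fixed x, y, z axes, in that order (R = Rz(yaw) Ry(pitch) Rx(roll)).
In Python, from rig import readout, cams, arm gives the robot as it stands. The module is installed in compiled form; this text tells all that it offers.
- The arm moves only by the tool apply_moves, never from a script. Its argument "increments" is a list of rows, each a list of 5 numbers: the closure in counts, from 0 (fully open) to 255 (shut), then the shift along the tool's x, y, z in mm, then the turn about the tool's z in degrees. A call has 1 to 12 rows; each row is the pose to reach, as a shift and turn from the pose commanded when the call began, along the tool's axes at that moment; what a row does not reach only later rows make up. A row lasts 1/10 s, in which the tool goes at most 50 mm and 8.59 degrees, less where a joint would pass 70% of its speed; a pose out of reach is approached as far as the arm can. A call with a gripper value outside its range is refused whole. The fingers move at their own pace and stop on an object; "squeeze" is the grip in N (left out, the last holds). Time passes only in rows, so rows that repeat a pose let the fingers close. It gives the time, the measured TCP pose, the force, the opening and the grip force at its end, in the units of the state.
- readout.get_obs(): the state, without advancing time (a new reading comes with each control period).
- cams.snapshot(name): name is "scene" or "side" or "wrist"; returns a dict with "color" (384x512x3 uint8, red, green, blue), "intrinsics" (3x3 intrinsics, pixels), "position" and "rotation" of the camera in the world. Camera axes: x right, y down, z forward; pixel columns grow to the right and rows downward; lengths in m; the calibration is good to about 2 mm. A picture is of the moment at which its call begins. There is no depth.
- arm.job_done(): hands the job in; it is judged then, once.
The state is a dict: "time": time; "q": joint angles; "qd": joint speeds; "effort": joint torques, N m; "eef_pos": TCP position; "tcp_rot": TCP orientation; "wrist_force": force on the tool from outside, world axes, zero at the start; "torque": the same for the moment, N m; "finger_gap": opening from 0.0 (shut) to 1.0 (fully open); "gripper_force": force on a finger pad.
Only numpy, scipy, OpenCV 4.12 (cv2) and the standard library are available. Lean on these libraries where they do the work, as an engineer would, in place of code of your own. Each camera call takes 0.05 s, during which the arm holds its last target. There are 200 camera calls.

## Working session

There is one attempt and no reset: what is moved stays moved. The work goes in short steps, Python scripts to look and compute and a tool call to move; the robot and the scene stay as the last step left them, time stands still between calls to the robot, and variables do not carry over. Pictures are saved under pics/ and viewed, at most 16 in all, crops included, and the job is handed in when it is done.

Besides the shell and the picture viewer there is one more tool, called after "Call:" as a command line: name --pt "numbers of a row" for each row, then --argument value for the rest. apply_moves: Moves the arm, as the interface text tells. Its arguments: {"type":"object","properties":{"increments":{"type":"array"},"squeeze":{"type":"number"}},"required":["increments"]}

```bash
mkdir -p pics; cat > h.py <<'E'
import numpy as np, cv2
from rig import readout, cams, arm
def snap(n,f=None):
    s=cams.snapshot(n)
    if f: cv2.imwrite('pics/'+f,cv2.cvtColor(s['color'],cv2.COLOR_RGB2BGR))
    return s
def ray(s,u,v):
    K=np.array(s['intrinsics']);d=np.array(s['rotation'])@np.linalg.inv(K)@np.array([u,v,1.]);return np.array(s['position']),d/np.linalg.norm(d)
def onz(s,u,v,z):
    o,d=ray(s,u,v);return o+d*(z-o[2])/d[2]
def proj(s,p):
    c=np.array(s['rotation']).T@(np.array(p)-np.array(s['position']));q=np.array(s['intrinsics'])@c;return q[:2]/q[2]
def tri(*L):
    A=np.zeros((3,3));b=np.zeros(3)
    for s,u,v in L:
        o,d=ray(s,u,v);M=np.eye(3)-np.outer(d,d);A+=M;b+=M@o
    return np.linalg.solve(A,b)
E
python3 - <<'E'
from h import *
a=snap('scene');b=snap('side');c=snap('wrist')
im=[cv2.cvtColor(x['color'],cv2.COLOR_RGB2BGR) for x in (a,b,c)]
for n,i in zip(('scene','side','wrist'),im): cv2.imwrite(f'pics/{n}0.png',cv2.resize(i,(800,600),interpolation=cv2.INTER_CUBIC))
for s in(a,b,c): print(s['position'],np.round(s['rotation'],3).tolist(),s['intrinsics'])
print(readout.get_obs())
E
```

```text
[1.47575577 0.18521003 1.48883431] [-2.52, -0.013, 1.77] [[458.41261964   0.         254.48385429]
 [  0.         458.41261964 196.34630642]
 [  0.           0.           1.        ]]
[ 0.03268367 -0.74477221  0.8478884 ] [-2.229, 0.02, -0.587] [[388.57407066   0.         248.88643787]
 [  0.         388.57407066 194.72222083]
 [  0.           0.           1.        ]]
[0.12095097 0.54249172 0.38384667] [2.844, 0.001, 1.204] [[271.62024417   0.         256.20528721]
 [  0.         271.62024417 192.00859486]
 [  0.           0.           1.        ]]
{'time': 0.15, 'q': array([ 9.99216664e-01,  2.59191399e-01,  1.53578672e+00, -2.23464990e-06,
        1.34799681e+00, -2.02786986e-01]), 'qd': array([ 0.00024341, -0.00091069, -0.0046878 , -0.00119309,  0.00075545,
        0.00059932]), 'effort': array([ 3.58346966e-03, -4.37643099e+01, -2.84234011e+01,  7.21701561e-02,
        3.78980313e-02, -9.37557752e-05]), 'eef_pos': array([0.19808484, 0.51278741, 0.30211814]), 'tcp_rot': array([-3.14023826e+00, -2.76257428e-04,  2.77280028e+00]), 'wrist_force': array([-0.5359485 , -0.16789738, -0.39442529]), 'torque': array([0.03219397, 0.045844  , 0.00741767]), 'gripper_force': 0.0, 'finger_gap': 1.000344592131814}
```

View pics/scene0.png

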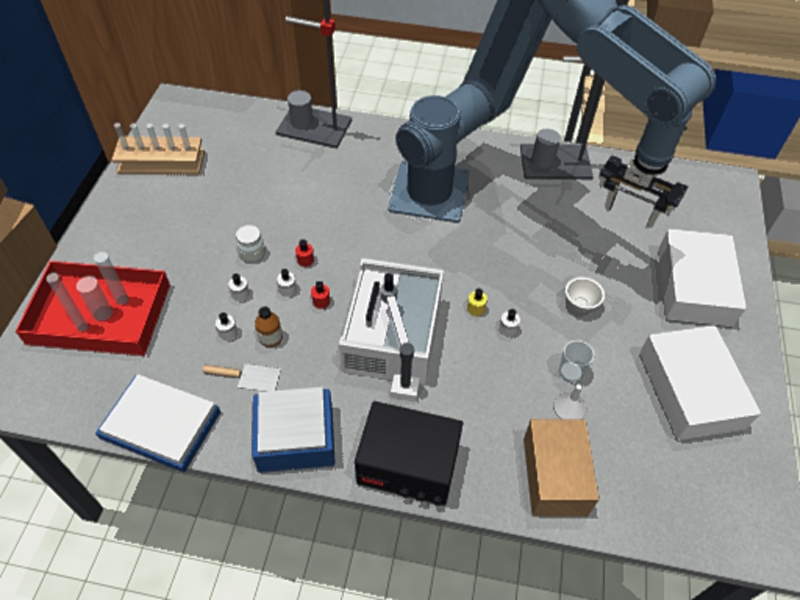

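View pics/side0.png

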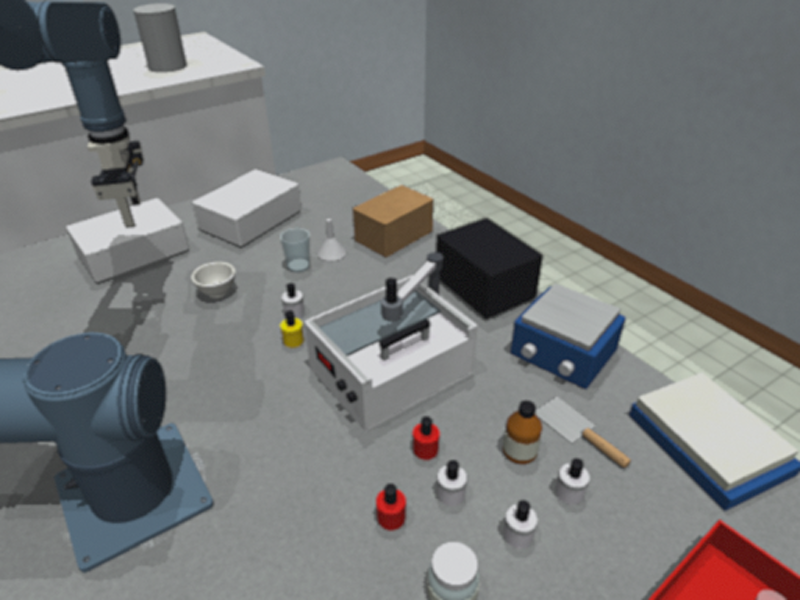

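The scene view (800x600) shows four metal pots at (238,286), (286,281), (224,324) and (510,320). The look-alikes to avoid are red at (305,252) and (320,294), and yellow at (478,300). The amber bottle, at (267,328), also has a black cap. The chamber is at about (390,315) with its hinge post at (405,370). Next: one close crop from each of the two cameras.

```bash
cat >> h.py <<'E'
from scipy.spatial.transform import Rotation as Ro
_s=cams.snapshot
def snap(n,f=None):
    s=_s(n); s['rotation']=Ro.from_euler('xyz',s['rotation']).as_matrix() if np.shape(s['rotation'])==(3,) else s['rotation']
    if f: cv2.imwrite('pics/'+f,cv2.cvtColor(s['color'],cv2.COLOR_RGB2BGR))
    return s
E
python3 - <<'E'
from h import *
a=snap('scene');b=snap('side')
print(proj(a,[0,0,0])*800/512,proj(b,[0,0,0])*800/512)
ca=a['color'][150:270,135:345];cb=b['color'][160:350,185:395]
f=lambda c,k:cv2.cvtColor(cv2.resize(c,None,fx=k,fy=k,interpolation=cv2.INTER_CUBIC),cv2.COLOR_RGB2BGR)
cv2.imwrite('pics/ca.png',f(ca,3.8));cv2.imwrite('pics/cb.png',f(cb[:,:],3.1))
E
```

```text
[429.05254617 190.06530515] [132.34402275 491.79529196]
```

View pics/ca.png

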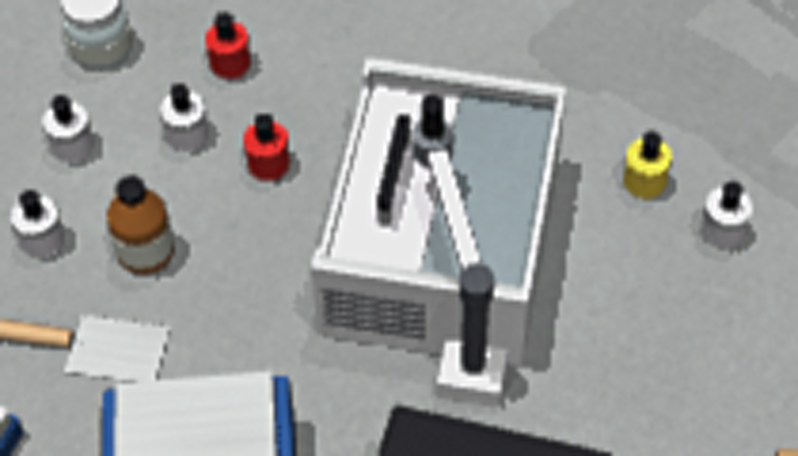

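View pics/cb.png

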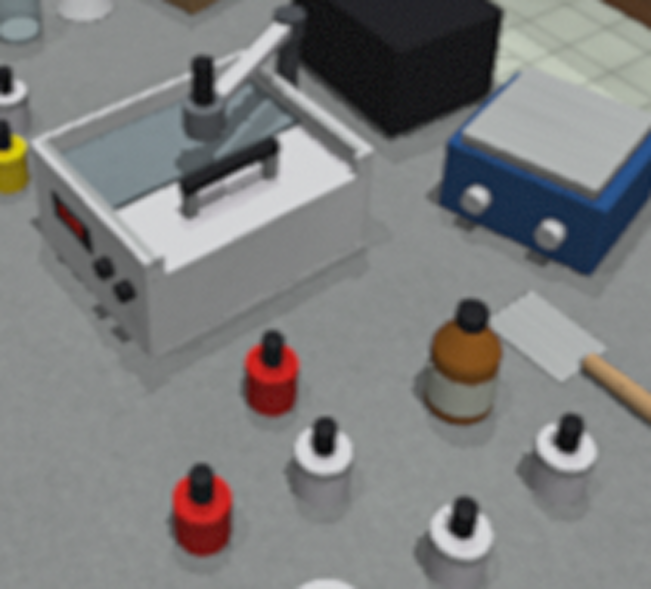

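```bash
python3 - <<'E'
from h import *
from scipy.optimize import least_squares
a=snap('scene');b=snap('side')
A=lambda u,v:(a,u/3.8+135-.4,v/3.8+150-.4); B=lambda u,v:(b,u/3.1+185-.4,v/3.1+160-.4)
for n,p,q in [('A',(62,103),(464,507)),('B',(180,92),(323,428)),('C',(30,199),(570,422)),('D',(732,189),(5,74))]:
    print(n,np.round(onz(*A(*p),.078),4),np.round(onz(*B(*q),.078),4),np.round(tri(A(*p),B(*q)),4))
C=[((-128,-102),A(367,62)),((-128,102),A(565,89)),((128,-102),A(314,265)),((128,102),A(527,295)),((-128,102),B(35,147)),((-128,-102),B(158,262)),((128,-102),B(372,152))]
W=[onz(*q,.123)[:2] for _,q in C];
for c,w in zip(C,W):print(c[0],w.round(4))
P=np.array([c[0] for c in C])/1e3
f=lambda x:(P@np.array([[np.cos(x[2]),np.sin(x[2])],[-np.sin(x[2]),np.cos(x[2])]])+x[:2]-W).ravel()
r=least_squares(f,[.45,0,0]);print(r.x,np.degrees(r.x[2]),(r.fun*1e3).round(1).reshape(-1,2).tolist())
print('knob',tri(A(432,102),B(203,62)))
# bystander approx
print('reagent',tri(A(131,186),B(472,312)),'mortar',onz(a,583*.64,290*.64,.055),'beaker',onz(a,578*.64,350*.64,.09), 'jar',onz(a,249*.64,234*.64,.08))
E
```

```text
A [ 0.4729 -0.4096  0.078 ] [ 0.4666 -0.4129  0.078 ] [ 0.4694 -0.4112  0.0734]
B [ 0.434  -0.2958  0.078 ] [ 0.4256 -0.2997  0.078 ] [ 0.429  -0.2971  0.0721]
C [ 0.5937 -0.4011  0.078 ] [ 0.5868 -0.4036  0.078 ] [ 0.5905 -0.4023  0.0736]
D [0.4382 0.275  0.078 ] [0.4319 0.2664 0.078 ] [0.4346 0.2749 0.0722]
(-128, -102) [ 0.3908 -0.107 ]
(-128, 102) [0.3834 0.0948]
(128, -102) [ 0.6385 -0.0999]
(128, 102) [0.6299 0.0998]
(-128, 102) [0.3792 0.0842]
(-128, -102) [ 0.3939 -0.1124]
(128, -102) [ 0.6355 -0.1041]
[ 0.51073697 -0.00539727  0.03839998] 2.2001566481785524 [[-4.0, -5.2], [-4.5, -3.2], [4.1, -2.6], [4.8, 1.6], [-0.3, 7.4], [-7.1, 0.2], [7.1, 1.7]]
knob [ 0.50711317 -0.01532522  0.22726483]
reagent [ 0.57990243 -0.29717948  0.11153471] mortar [0.31778051 0.44628584 0.055     ] beaker [0.52401402 0.43722423 0.09      ] jar [ 0.33488345 -0.42059093  0.08      ]
```

Crop "ca" confirms the four plain-metal pots by their knob tops: A (62,103), B (180,92), C (30,199), D (732,189). The red and yellow ones are look-alikes. The arm's knob is at (432,102).

I'll move above the arm knob first, with the tool aligned to the world axes.

```bash
cat >> h.py <<'E'
def inc(x,y,z,yaw):
    o=readout.get_obs();R=Ro.from_euler('xyz',o['tcp_rot']).as_matrix()
    d=R.T@(np.array([x,y,z])-o['eef_pos'])*1e3
    t=-np.degrees((yaw-o['tcp_rot'][2]+np.pi)%(2*np.pi)-np.pi)
    print('inc',d.round(1),'turn',round(t,1),'n>=',int(np.ceil(max(np.linalg.norm(d)/50,abs(t)/8.59))))
E
python3 -c "
from h import *
inc(.50,-.015,.36,np.pi)"
```

```text
inc [-471.8 -383.7  -57.3] turn -21.1 n>= 13
```

Call:
apply_moves --pt "0 -42 -34 -5 -2" --pt "0 -84 -68 -10 -4" --pt "0 -126 -102 -15 -6" --pt "0 -168 -136 -20 -8" --pt "0 -210 -170 -25 -10" --pt "0 -252 -205 -30 -12" --pt "0 -294 -239 -36 -14" --pt "0 -336 -273 -42 -16" --pt "0 -378 -307 -48 -18" --pt "0 -420 -341 -54 -20" --pt "0 -446 -362 -57 -21.1" --pt "0 -472 -384 -57 -21.1"

```text
time: 1.55
eef_pos: [0.4954, -0.0076, 0.36]
tcp_rot: [-3.141, 0.001, 3.141]
wrist_force: [-0.0, 0.1, 0.5]
finger_gap: 1.002
gripper_force: 0.0
```

Call:
apply_moves --pt "0 0 0 0 0" --pt "0 0 0 0 0"

```text
time: 1.75
eef_pos: [0.4947, -0.0064, 0.3588]
tcp_rot: [3.141, -0.001, 3.138]
wrist_force: [0.1, 1.0, 0.5]
finger_gap: 1.0
gripper_force: 0.0
```

```bash
python3 - <<'E'
from h import *
s=snap('wrist');cv2.imwrite('pics/w1.png',cv2.cvtColor(cv2.resize(s['color'],(800,600),interpolation=cv2.INTER_CUBIC),cv2.COLOR_RGB2BGR))
o=readout.get_obs();print(o['eef_pos'],o['tcp_rot'],s['position'],o['wrist_force'])
E
```

```text
[ 0.4942007  -0.0052984   0.35888574] [ 3.14075612e+00 -1.14659566e-03  3.14010786e+00] [ 0.41210145 -0.00616289  0.44068137] [0.26491512 0.73653331 0.73166647]
```

View pics/w1.png

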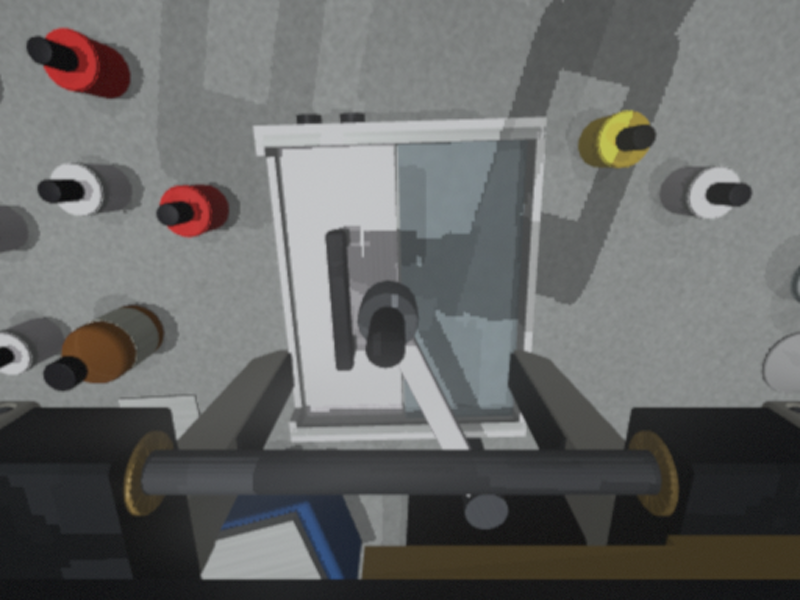

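The wrist view is upright in -X. The arm knob's top is at (386,350). The chamber rim corners are at (255,127), (545,119), (292,440) and (526,428), and the handle bar runs from (337,232) to (345,368).

```bash
python3 - <<'E'
from h import *
s=snap('wrist');k=.64
for n,u,v,z in [('knobtop',386,350,.228),('c--',255,127,.123),('c-+',545,119,.123),('c+-',292,440,.123),('c++',526,428,.123),('bar-',337,234,.138),('bar+',345,366,.138),('hinge',487,512,.21)]:
    print(n,onz(s,u*k,v*k,z).round(4))
m=(s['color'].max(2)<50)
print(readout.get_obs()['eef_pos'])
E
```

```text
knobtop [ 0.5052 -0.0127  0.228 ]
c-- [ 0.383 -0.106  0.123]
c-+ [0.3777 0.0953 0.123 ]
c+- [ 0.6364 -0.099   0.123 ]
c++ [0.6243 0.1037 0.123 ]
bar- [ 0.4551 -0.05    0.138 ]
bar+ [ 0.5583 -0.0481  0.138 ]
hinge [0.6311 0.0534 0.21  ]
[ 0.49396861 -0.00463261  0.35903945]
```

Call:
apply_moves --pt "0 -11 -9 10 0" --pt "0 -11 -9 40 0" --pt "0 -11 -9 70 0" --pt "0 -11 -9 82 0" --pt "0 -11 -9 82 0" --pt "255 -11 -9 82 0" --pt "255 -11 -9 82 0" --pt "255 -11 -9 82 0" --pt "255 -11 -9 82 0" --pt "255 -11 -9 82 0" --pt "255 -11 -9 82 0" --pt "255 -11 -9 82 0" --squeeze 8

```text
time: 3.05
eef_pos: [0.5056, -0.0145, 0.2773]
tcp_rot: [-3.142, 0.0, 3.141]
wrist_force: [-0.2, 0.2, 0.3]
finger_gap: 0.448
gripper_force: 0.0
```

```bash
python3 - <<'E'
from h import *
o=readout.get_obs();print(o['eef_pos'],o['tcp_rot'],o['finger_gap']*93,o['wrist_force'],o['gripper_force'])
H=np.array([.654,.0616]);p=o['eef_pos'][:2];d=p-H;r=np.hypot(*d);a=np.arctan2(d[1],d[0]);print(r,np.degrees(a%(2*np.pi)))
a0=a%(2*np.pi);a1=np.pi/2+.031+.02
for t in np.linspace(a0,a1,23)[1:]:
    q=H+.167*np.array([np.cos(t),np.sin(t)])-p; print([round(-q[0]*1e3),round(q[1]*1e3)],end=' ')
E
```

```text
[ 0.50562074 -0.01454353  0.27733523] [-3.14153907e+00  1.31221820e-04  3.14102927e+00] 41.70541565617053 [-0.21806277  0.20149988  0.26640589] 0.0
0.1667760224429824 207.16545777338843
[6, 14] [12, 28] [15, 43] [18, 58] [19, 73] [18, 88] [16, 103] [13, 118] [9, 132] [3, 146] [-4, 160] [-12, 172] [-21, 184] [-31, 195] [-43, 205] [-55, 214] [-68, 222] [-81, 229] [-95, 235] [-110, 239] [-125, 241] [-140, 243]
```

Fingers still closing; let them close, then start the arc.

Call:
apply_moves --pt "255 0 0 0 0" --pt "255 0 0 0 0" --pt "255 0 0 0 0" --pt "255 0 0 0 0" --pt "255 0 0 0 0" --pt "255 0 0 0 0"

```text
time: 3.65
eef_pos: [0.5055, -0.0146, 0.2772]
tcp_rot: [-3.141, -0.0, 3.141]
wrist_force: [-0.6, -0.2, -0.7]
finger_gap: 0.235
gripper_force: 8.0
```

Call:
apply_moves --pt "255 3 7 0 0" --pt "255 6 14 0 0" --pt "255 9 21 0 0" --pt "255 12 28 0 0" --pt "255 15 43 0 0" --pt "255 18 58 0 0" --pt "255 19 73 0 0" --pt "255 18 88 0 0" --pt "255 16 103 0 0" --pt "255 13 118 0 0" --pt "255 9 132 0 0" --pt "255 3 146 0 0"

```text
time: 4.85
eef_pos: [0.5025, 0.1331, 0.2772]
tcp_rot: [3.141, -0.0, 3.142]
wrist_force: [-0.7, -1.6, -0.6]
finger_gap: 0.235
gripper_force: 8.0
```

Call:
apply_moves --pt "255 -7 14 0 0" --pt "255 -15 26 0 0" --pt "255 -24 38 0 0" --pt "255 -34 49 0 0" --pt "255 -46 59 0 0" --pt "255 -58 68 0 0" --pt "255 -71 76 0 0" --pt "255 -84 83 0 0" --pt "255 -98 89 0 0" --pt "255 -113 93 0 0" --pt "255 -128 95 0 0" --pt "255 -140 97 0 0"

```text
time: 6.05
eef_pos: [0.6398, 0.2254, 0.2767]
tcp_rot: [-3.134, -0.013, 3.139]
wrist_force: [-36.5, -15.7, 15.6]
finger_gap: 0.205
gripper_force: 15.8
```

Call:
apply_moves --pt "255 0 0 0 0" --pt "255 0 0 0 0" --pt "130 0 0 0 0" --pt "130 0 0 0 0" --pt "130 0 0 0 0" --pt "130 0 0 0 0" --pt "130 0 0 -60 0" --pt "130 0 0 -100 0"

```text
time: 6.85
eef_pos: [0.6424, 0.2288, 0.3764]
tcp_rot: [-3.141, -0.004, 3.141]
wrist_force: [1.3, -0.4, 0.7]
finger_gap: 0.49
gripper_force: 0.0
```

```bash
python3 - <<'E'
from h import *
s=snap('scene');cv2.imwrite('pics/s2.png',cv2.cvtColor(cv2.resize(s['color'][130:290,120:390],None,fx=2.9,fy=2.9,interpolation=cv2.INTER_CUBIC),cv2.COLOR_RGB2BGR))
inc(.507-.12,-.049,.36,np.pi+.031)
E
```

```text
inc [ 257.6 -278.3   24.4] turn -1.8 n>= 8
```

View pics/s2.png

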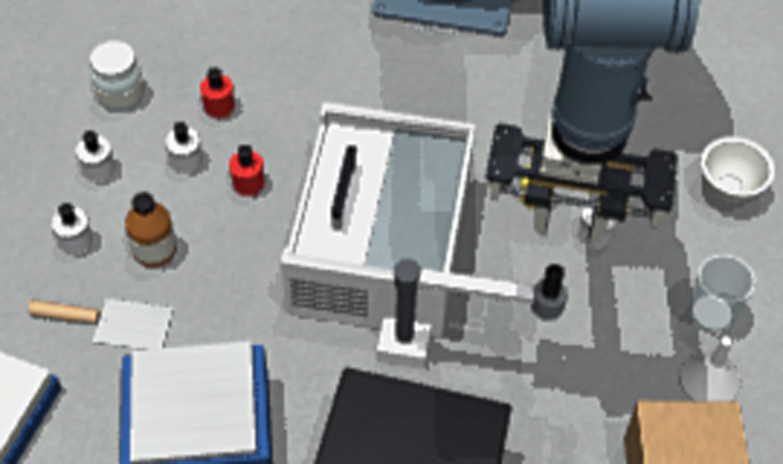

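The hatch is now clear: the arm points along +y at its end stop, with its knob at (552,280). The handle bar runs from (350,150) to (337,220). Next: hover over the hatch and measure the bar.

Call:
apply_moves --pt "0 19 -40 2 -0.3" --pt "0 38 -80 4 -0.6" --pt "0 57 -120 6 -0.9" --pt "0 76 -160 8 -1.2" --pt "0 95 -200 10 -1.5" --pt "0 114 -240 13 -1.8" --pt "0 130 -270 16 -1.8" --pt "0 135 -278 16 -1.8" --pt "0 135 -278 16 -1.8" --pt "0 135 -278 16 -1.8"

```text
time: 7.9
eef_pos: [0.5083, -0.0488, 0.3616]
tcp_rot: [3.141, 0.002, -3.111]
wrist_force: [-0.4, -0.2, -0.2]
finger_gap: 0.996
gripper_force: 0.0
```

```bash
python3 - <<'E'
from h import *
s=snap('wrist');g=s['color'].max(2)
m=(g<75).astype(np.uint8);m[250:]=0
n,l,st,c=cv2.connectedComponentsWithStats(m)
for i in range(1,n):
    if st[i,4]>300:
        cn=max(cv2.findContours((l==i).astype(np.uint8),0,2)[0],key=cv2.contourArea);r=cv2.minAreaRect(cn);b=cv2.boxPoints(r)
        P=np.array([onz(s,u,v,.137) for u,v in b]);print(st[i],c[i],P[:,:2].round(4).tolist(),P.mean(0))
# chamber deck/white edges: seam
cv2.imwrite('pics/w3.png',cv2.cvtColor(cv2.resize(s['color'],(800,600),interpolation=cv2.INTER_CUBIC),cv2.COLOR_RGB2BGR))
print(readout.get_obs()['eef_pos'],readout.get_obs()['tcp_rot'])
E
```

```text
[ 56   2  30  25 464] [70.45689655 14.07112069] [[0.3434, -0.2541], [0.3315, -0.2449], [0.3439, -0.2181], [0.3562, -0.2271]] [ 0.34375101 -0.23606811  0.137     ]
[  0   4  22  52 872] [ 8.86582569 32.        ] [[0.3372, -0.3032], [0.3365, -0.2828], [0.3818, -0.2928], [0.3825, -0.3142]] [ 0.35948861 -0.29827803  0.137     ]
[ 87   9  30  38 601] [104.78369384  31.37104825] [[0.3674, -0.2239], [0.3381, -0.2105], [0.3436, -0.1851], [0.3734, -0.1979]] [ 0.35563757 -0.20436005  0.137     ]
[428  75  28  17 363] [441.73553719  82.84022039] [[0.3893, 0.1259], [0.3845, 0.1539], [0.3984, 0.1596], [0.4033, 0.1312]] [0.39388701 0.14263635 0.137     ]
[ 89  90  23  30 317] [101.65930599 106.0977918 ] [[0.4131, -0.2284], [0.4103, -0.2066], [0.44, -0.207], [0.4429, -0.2296]] [ 0.42657947 -0.21790433  0.137     ]
[ 57  97  27  14 336] [ 70.02380952 103.54166667] [[0.4213, -0.2635], [0.4204, -0.2359], [0.4337, -0.2379], [0.4346, -0.2659]] [ 0.42750311 -0.25079804  0.137     ]
[  8 115  34  30 423] [ 27.20803783 131.51536643] [[0.4416, -0.32], [0.4323, -0.2902], [0.4655, -0.2863], [0.4754, -0.3171]]
[... 240 characters left out ...]
22102] [[0.4543, -0.0593], [0.4539, -0.0482], [0.5597, -0.0445], [0.5601, -0.0567]] [ 0.50699267 -0.0521668   0.137     ]
[103 181  24  36 306] [118.16339869 198.68627451] [[0.5136, -0.2271], [0.507, -0.2051], [0.5496, -0.199], [0.5566, -0.2218]] [ 0.5317113  -0.21321788  0.137     ]
[  4 205  28  18 319] [ 17.2539185  213.71473354] [[0.5566, -0.3542], [0.5421, -0.3199], [0.5575, -0.3174], [0.5724, -0.3521]] [ 0.55714276 -0.33586747  0.137     ]
[ 56 211  28  23 461] [ 69.31453362 221.78524946] [[0.5626, -0.294], [0.546, -0.2623], [0.5693, -0.2551], [0.5866, -0.2874]] [ 0.56614815 -0.27470903  0.137     ]
[ 0.5083827  -0.04845837  0.36152885] [ 3.14118223e+00  1.16821909e-03 -3.10965097e+00]
```

View pics/w3.png

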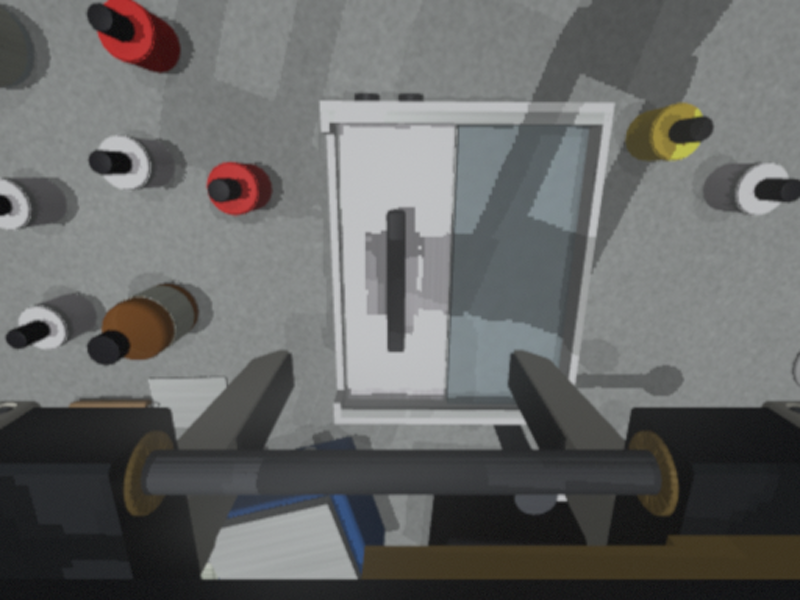

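Call:
apply_moves --pt "0 1 -3 40 0" --pt "0 1 -3 80 0" --pt "0 1 -3 120 0" --pt "0 1 -3 150 0" --pt "0 1 -3 165 0" --pt "255 1 -3 165 0" --pt "255 1 -3 165 0" --pt "255 1 -3 165 0" --pt "255 1 -3 165 0" --pt "255 1 -3 165 0" --pt "255 1 -3 165 0" --pt "255 1 -3 165 0" --squeeze 30

```text
time: 9.15
eef_pos: [0.5068, -0.0526, 0.1966]
tcp_rot: [-3.141, 0.001, -3.111]
wrist_force: [0.7, 0.5, -0.3]
finger_gap: 0.45
gripper_force: 0.0
```

Call:
apply_moves --pt "255 0 0 0 0" --pt "255 0 0 0 0" --pt "255 0 0 0 0" --pt "255 0 0 0 0" --pt "255 0 0 0 0" --pt "255 0 0 0 0" --pt "255 0 0 0 0" --pt "255 0 0 0 0"

```text
time: 9.95
eef_pos: [0.5067, -0.0525, 0.1962]
tcp_rot: [3.142, -0.0, -3.111]
wrist_force: [0.3, 0.4, -0.3]
finger_gap: 0.146
gripper_force: 30.0
```

Call:
apply_moves --pt "255 0 0 -4 0" --pt "255 0 0 -8 0" --pt "255 0 0 -12 0" --pt "255 0 0 -15 0" --pt "255 0 0 -15 0" --pt "255 0 0 -15 0"

```text
time: 10.55
eef_pos: [0.5067, -0.0525, 0.2113]
tcp_rot: [3.142, 0.0, -3.111]
wrist_force: [-0.7, -0.8, -4.4]
finger_gap: 0.148
gripper_force: 30.0
```

Call:
apply_moves --pt "255 0 8 0 0" --pt "255 0 18 0 0" --pt "255 0 28 0 0" --pt "255 0 38 0 0" --pt "255 0 48 0 0" --pt "255 0 58 0 0" --pt "255 0 68 0 0" --pt "255 0 78 0 0" --pt "255 0 88 0 0" --pt "255 0 94 0 0" --pt "255 0 97 0 0" --pt "255 0 97 0 0"

```text
time: 11.75
eef_pos: [0.5037, 0.0447, 0.2113]
tcp_rot: [-3.141, 0.0, -3.11]
wrist_force: [-0.8, -0.7, -3.8]
finger_gap: 0.146
gripper_force: 30.0
```

Call:
apply_moves --pt "255 0 0 3 0" --pt "255 0 0 5 0" --pt "255 0 0 5 0" --pt "150 0 0 5 0" --pt "150 0 0 5 0" --pt "150 0 0 5 0" --pt "150 0 0 5 0" --pt "150 0 0 -30 0" --pt "150 0 0 -80 0" --pt "150 0 0 -130 0" --pt "150 0 0 -150 0"

```text
time: 12.85
eef_pos: [0.5049, 0.0443, 0.3666]
tcp_rot: [-3.14, 0.008, -3.111]
wrist_force: [0.0, -0.4, -0.8]
finger_gap: 0.412
gripper_force: 0.0
```

```bash
cat >> h.py <<'E'
CH=np.array([.5055,-.006]);CY=.031
def w(x,y): c,s=np.cos(CY),np.sin(CY); return CH+np.array([c*x-s*y,s*x+c*y])/1e3
E
python3 - <<'E'
from h import *
s=snap('side')
g=s['color'].max(2); m=(g<75).astype(np.uint8)
n,l,st,c=cv2.connectedComponentsWithStats(m)
for q in [w(0,51),]:
    u=proj(s,[*q,.147]);print('bar exp',u)
    for x in(-55,55): print(proj(s,[*w(x,51),.147]),proj(s,[*w(x,-46),.137]))
cv2.imwrite('pics/s4.png',cv2.cvtColor(cv2.resize(s['color'][140:350,170:400],None,fx=2.8,fy=2.8,interpolation=cv2.INTER_CUBIC),cv2.COLOR_RGB2BGR))
o=readout.get_obs();print(o['eef_pos'],o['tcp_rot'])
inc(.431,-.297,.30,np.pi/2)
E
```

```text
bar exp [238.51062848 192.35775381]
[222.88518635 199.24102685] [241.89191433 219.52844783]
[253.48349063 185.76195336] [273.21165558 204.4737535 ]
[0.50546306 0.04425219 0.36817916] [-3.13974817  0.01078203 -3.11048398]
inc [  85.8 -338.6   67.9] turn 91.8 n>= 11
```

View pics/s4.png

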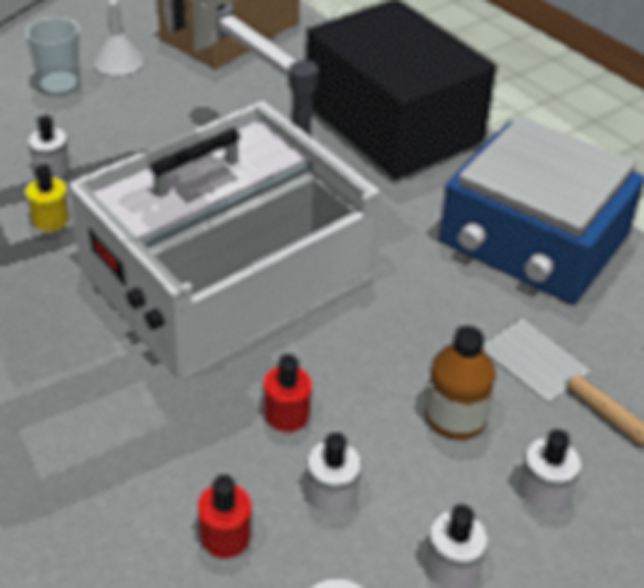

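The hatch lies on the deck (bar at (195,152)), the well is open and all the pots are in place. Going to pot B with the tool turned so the fingers close along X.

Call:
apply_moves --pt "130 8 -31 3 8.3" --pt "130 16 -62 8 16.6" --pt "130 24 -93 15 25" --pt "130 31 -124 22 33" --pt "130 39 -155 30 41" --pt "130 47 -186 38 50" --pt "130 55 -217 45 58" --pt "130 63 -248 52 67" --pt "130 71 -279 60 75" --pt "130 79 -310 66 83" --pt "130 86 -338 68 91.5" --pt "130 86 -338 68 91.8"

```text
time: 14.1
eef_pos: [0.4271, -0.299, 0.2919]
tcp_rot: [-3.14, 0.0, 1.563]
wrist_force: [-0.1, -0.1, -0.3]
finger_gap: 0.491
gripper_force: 0.0
```

Call:
apply_moves --pt "130 0 0 0 0" --pt "130 0 0 0 0" --pt "130 0 0 0 0"

```text
time: 14.4
eef_pos: [0.4284, -0.295, 0.2933]
tcp_rot: [3.142, -0.0, 1.573]
wrist_force: [-0.1, 0.2, 0.1]
finger_gap: 0.488
gripper_force: 0.0
```

```bash
cat >> h.py <<'E'
def knobs(s,zt=.077,lim=290):
    # knob top = far-from-nadir end of dark blob; use brightness-dark blobs, report base & tip on ray planes
    g=s['color'].max(2);m=(g<62).astype(np.uint8);m[lim:]=0
    n,l,st,c=cv2.connectedComponentsWithStats(m)
    nad=proj(s,[*s['position'][:2],0.])
    for i in range(1,n):
        if 60<st[i,4]<2500:
            p=np.argwhere(l==i)[:,::-1].astype(float);d=(c[i]-nad)/np.linalg.norm(c[i]-nad);t=(p-c[i])@d
            perp=np.array([-d[1],d[0]]);wd=np.ptp((p-c[i])@perp)
            tip=c[i]+d*(t.max()-wd/2)
            print(st[i].tolist(),'tip',tip.round(),onz(s,*tip,.078)[:2].round(4),'mid@.063',onz(s,*c[i],.063)[:2].round(4))
E
python3 - <<'E'
from h import *
s=snap('wrist','w5.png');knobs(s)
o=readout.get_obs();print(o['eef_pos'],o['tcp_rot'])
E
```

```text
[266, 90, 18, 19, 260] tip [275.  99.] [ 0.4469 -0.2031] mid@.063 [ 0.4474 -0.2028]
[157, 160, 21, 18, 166] tip [163. 170.] [ 0.3243 -0.2787] mid@.063 [ 0.3247 -0.2784]
[387, 181, 32, 27, 642] tip [405. 195.] [ 0.5986 -0.3075] mid@.063 [ 0.6042 -0.3106]
[178, 228, 158, 62, 939] tip [262. 214.] [ 0.4349 -0.3315] mid@.063 [ 0.4403 -0.4206]
[280, 258, 13, 14, 128] tip [285. 265.] [ 0.4649 -0.3989] mid@.063 [ 0.4665 -0.4069]
[ 0.42848205 -0.2950622   0.29342085] [3.14131885e+00 1.78179245e-05 1.57247847e+00]
```

View pics/w5.png

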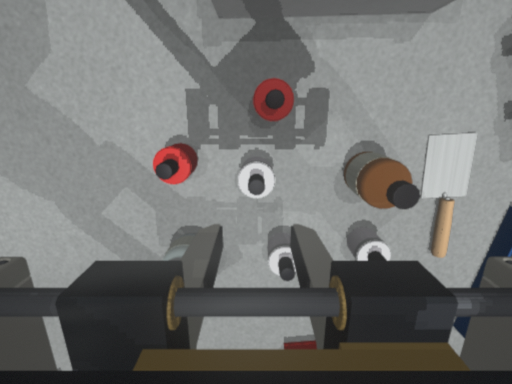

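The picture shows pot B at (256,180) with its knob top at (257,185). Pot A's knob is at (287,270) and pot C's at (376,258). The red look-alikes are at (174,163) and (274,99), and the bottle is at (385,183).

```bash
python3 - <<'E'
from h import *
s=snap('wrist')
g=s['color'].max(2);print(g[170:200:2,248:268:2])
for n,p in dict(B=(257,186),A=(287,271),C=(376,259)).items(): print(n,onz(s,*p,.078)[:2].round(4))
E
```

```text
[[218 203 163 160 160 160 166 214 218 218]
 [217 166 158 156 158 159 163 170 216 218]
 [217 165 123  71  66  76 128 161 216 218]
 [217 112  56  53  52  52  54 110 216 219]
 [197  67  52  54  55  53  54  65 192 218]
 [154  54  62  78  81  78  64  56 158 219]
 [113  69  84  85  87  87  83  67 149 218]
 [100  78  83  85  86  86  85  78 145 218]
 [104  81  82  84  85  84  83  80 123 216]
 [116  79  82  82  84  82  81  79 123 216]
 [167  78  78  79  79  79  79  81 186 218]
 [217 135  81  77  77  76  86 144 217 218]
 [218 216 180 137 119 121 192 217 218 209]
 [181 208 216 216 215 215 215 210 183 157]
 [148 148 158 176 176 172 169 156 154 156]]
B [ 0.4291 -0.297 ]
A [ 0.4673 -0.4079]
C [ 0.5769 -0.3904]
```

Call:
apply_moves --pt "130 -2 1 40 0" --pt "130 -2 1 85 0" --pt "130 -2 1 125 0" --pt "130 -2 1 150 0" --pt "130 -2 1 157 0" --pt "255 -2 1 157 0" --pt "255 -2 1 157 0" --pt "255 -2 1 157 0" --pt "255 -2 1 157 0" --pt "255 -2 1 157 0" --pt "255 -2 1 157 0" --pt "255 -2 1 157 0" --squeeze 20

```text
time: 15.7
eef_pos: [0.4296, -0.2987, 0.1375]
tcp_rot: [3.14, 0.002, 1.57]
wrist_force: [-0.6, 0.6, 7.3]
finger_gap: 0.212
gripper_force: 19.9
```

```bash
python3 - <<'E'
from h import *
o=readout.get_obs();print(o['eef_pos'],o['tcp_rot'],o['gripper_force'],o['finger_gap'])
for x in(-78,-26,26,78): print(x,w(x,-46).round(4))
inc(*w(-78,-46),.30,np.pi/2+CY)
E
```

```text
[ 0.42959533 -0.29867584  0.13750117] [3.14005873e+00 1.80902757e-03 1.57023026e+00] 19.946165084838867 0.2116408671761128
-78 [ 0.429  -0.0544]
-26 [ 0.4809 -0.0528]
26 [ 0.5329 -0.0512]
78 [ 0.5849 -0.0496]
inc [ 244.    -0.5 -162.9] turn -1.8 n>= 6
```

Call:
apply_moves --pt "255 0 0 -40 0" --pt "255 0 0 -85 0" --pt "255 0 0 -130 0" --pt "255 20 0 -163 0" --pt "255 60 0 -163 -0.5" --pt "255 100 0 -163 -1" --pt "255 140 0 -163 -1.8" --pt "255 180 0 -163 -1.8" --pt "255 215 0 -163 -1.8" --pt "255 238 0 -163 -1.8" --pt "255 244 0 -163 -1.8" --pt "255 244 0 -163 -1.8"

```text
time: 16.9
eef_pos: [0.4292, -0.0535, 0.2993]
tcp_rot: [3.141, 0.0, 1.604]
wrist_force: [0.2, -1.0, -1.4]
finger_gap: 0.206
gripper_force: 19.9
```

```bash
python3 - <<'E'
from h import *
o=readout.get_obs();print(o['eef_pos'],o['tcp_rot'],o['gripper_force'],o['finger_gap'])
s=snap('wrist','w6.png')
E
```

```text
[ 0.42915715 -0.05347752  0.29933689] [3.14147065e+00 3.12066971e-04 1.60368258e+00] 19.948680996894836 0.20596484163416445
```

View pics/w6.png

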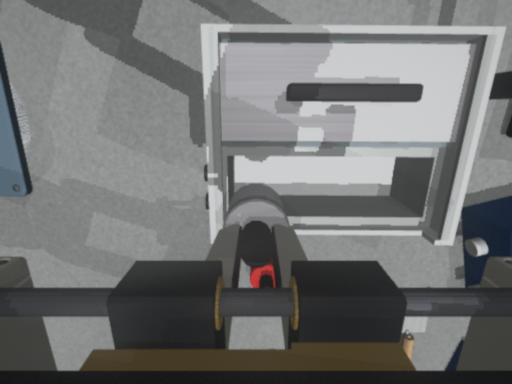

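The wrist view shows pot B held over the well opening (pot at (256,215)), with chamber rim corners at (203,27), (497,27), (213,243) and (460,243). Quick check of the chamber pose from these.

```bash
python3 - <<'E'
from h import *
s=snap('wrist')
for n,p in {'-+':(203,27),'++':(497,28),'--':(213,244),'+-':(460,246)}.items(): print(n,onz(s,*p,.123)[:2].round(4))
for n,x,y in[('-+',-128,102),('++',128,102),('--',-128,-102),('+-',128,-102)]:print(n,w(x,y).round(4))
print('wall edge',[onz(s,*p,z)[:2].round(4) for p in[(235,218),(425,218)] for z in(.09,)], w(-112,-81),w(112,-81))
E
```

```text
-+ [0.3794 0.0915]
++ [0.6257 0.0992]
-- [ 0.3852 -0.1105]
+- [ 0.6466 -0.1039]
-+ [0.3744 0.092 ]
++ [0.6303 0.0999]
-- [ 0.3807 -0.1119]
+- [ 0.6366 -0.104 ]
wall edge [array([ 0.4058, -0.0939]), array([ 0.6252, -0.0864])] [ 0.39606441 -0.09043253] [ 0.61995679 -0.08348964]
```

Call:
apply_moves --pt "255 0 1 40 0" --pt "255 0 1 80 0" --pt "255 0 1 120 0" --pt "255 0 1 140 0" --pt "255 0 1 150 0" --pt "255 0 1 153.5 0" --pt "255 0 1 153.5 0"

```text
time: 17.7
eef_pos: [0.4307, -0.055, 0.1463]
tcp_rot: [3.141, 0.0, 1.601]
wrist_force: [0.1, -0.2, -1.0]
finger_gap: 0.209
gripper_force: 20.0
```

Call:
apply_moves --pt "170 0 0 0 0" --pt "170 0 0 0 0" --pt "170 0 0 0 0" --pt "170 0 0 0 0" --pt "170 0 0 -20 0" --pt "170 0 0 -60 0" --pt "170 0 0 -100 0" --pt "170 0 0 -145 0"

```text
time: 18.5
eef_pos: [0.4297, -0.0537, 0.2919]
tcp_rot: [-3.14, -0.001, 1.602]
wrist_force: [0.8, -1.1, -0.2]
finger_gap: 0.331
gripper_force: 0.0
```

```bash
python3 - <<'E'
from h import *
inc(.469,-.410,.29,np.pi/2)
a=snap('scene');b=snap('side')
# pot positions other than robot occlusion: check knobs dark near expected
for n,p in dict(A=(.4694,-.4112),C=(.5905,-.4023),D=(.4346,.272)).items():
    for s in(a,b):
        q=proj(s,[*p,.063]);u,v=q.astype(int);g=s['color'][v-12:v+13,u-12:u+13].max(2)
        pt=np.argwhere(g<70);print(n,q.round(),len(pt),(pt.mean(0)[::-1]-12).round(1) if len(pt) else '')
E
```

```text
inc [-357.3   28.3    1.7] turn 1.8 n>= 8
A [151. 178.] 28 [0.2 0.6]
A [334. 326.] 77 [1.1 1.6]
C [143. 204.] 29 [-0.2  0.3]
C [368. 299.] 73 [0.2 1.3]
D [326. 201.] 26 [1.9 1.1]
D [187. 186.] 34 [ 1.  -0.8]
```

Call:
apply_moves --pt "130 -35 3 0 0.3" --pt "130 -80 6 0 0.6" --pt "130 -125 10 0 0.9" --pt "130 -170 14 0 1.2" --pt "130 -215 18 0 1.5" --pt "130 -260 22 0 1.8" --pt "130 -305 26 0 1.8" --pt "130 -345 28 0 1.8" --pt "130 -357 28 0 1.8" --pt "130 -357 28 0 1.8" --pt "130 -357 28 0 1.8"

```text
time: 19.7
eef_pos: [0.4691, -0.4088, 0.2899]
tcp_rot: [-3.141, -0.002, 1.57]
wrist_force: [0.5, 0.2, -0.3]
finger_gap: 0.489
gripper_force: 0.0
```

```bash
cat >> h.py <<'E'
def near(s,p):
    u,v=proj(s,[*p,.078]).astype(int);r=24
    c=s['color'][v-r:v+r,u-r:u+r].astype(int);m=((c.max(2)<100)&(c.max(2)-c.min(2)<25)).astype(np.uint8)
    n,l,st,ce=cv2.connectedComponentsWithStats(m)
    i=min([i for i in range(1,n) if st[i,4]>40],key=lambda i:np.hypot(*(ce[i]-r)))
    # top disc: lighter face (70..100) ; use blob end away from nadir
    pt=np.argwhere(l==i)[:,::-1]+[u-r,v-r];nad=proj(s,[*s['position'][:2],0.]);d=pt.mean(0)-nad;d/=np.linalg.norm(d)
    t=pt@d;cen=pt.mean(0);e=np.array([-d[1],d[0]]);R=np.ptp(pt@e)/2
    tip=cen+d*(t.max()-R-cen@d)
    print('blob',st[i].tolist(),'tip px',tip.round(1),'R',R,'->',onz(s,*tip,.078)[:2].round(4))
E
python3 - <<'E'
from h import *
s=snap('wrist');near(s,(.469,-.41))
o=readout.get_obs();print(o['eef_pos'],o['tcp_rot'])
E
```

```text
blob [16, 14, 16, 21, 273] tip px [255.2 188.4] R 7.562627529207717 -> [ 0.4675 -0.4122]
[ 0.46930428 -0.40835477  0.29036289] [-3.14098146e+00 -1.48387093e-03  1.57122259e+00]
```

Call:
apply_moves --pt "130 -3 -1 40 0" --pt "130 -3 -1 85 0" --pt "130 -3 -1 125 0" --pt "130 -3 -1 145 0" --pt "130 -3 -1 151 0" --pt "255 -3 -1 151 0" --pt "255 -3 -1 151 0" --pt "255 -3 -1 151 0" --pt "255 -3 -1 151 0" --pt "255 -3 -1 151 0" --pt "255 -3 -1 151 0" --pt "255 -3 -1 151 0"

```text
time: 20.95
eef_pos: [0.4687, -0.4136, 0.1413]
tcp_rot: [3.14, 0.002, 1.57]
wrist_force: [-0.6, 0.3, 7.7]
finger_gap: 0.207
gripper_force: 20.0
```

```bash
python3 - <<'E'
from h import *
o=readout.get_obs();print(o['eef_pos'])
inc(*w(-24,-46),.30,np.pi/2+CY)
E
```

```text
[ 0.46868806 -0.41364763  0.1412812 ]
inc [ 360.6   14.3 -159.4] turn -1.8 n>= 8
```

Call:
apply_moves --pt "255 0 0 -40 0" --pt "255 0 0 -85 0" --pt "255 0 0 -130 0" --pt "255 30 0 -159 0" --pt "255 75 3 -159 -0.5" --pt "255 120 5 -159 -1" --pt "255 165 7 -159 -1.8" --pt "255 210 9 -159 -1.8" --pt "255 255 11 -159 -1.8" --pt "255 300 13 -159 -1.8" --pt "255 340 14 -159 -1.8" --pt "255 360 14 -159 -1.8"

```text
time: 22.15
eef_pos: [0.4818, -0.0498, 0.2987]
tcp_rot: [-3.141, -0.001, 1.604]
wrist_force: [-0.5, 1.0, -1.4]
finger_gap: 0.211
gripper_force: 20.0
```

```bash
python3 - <<'E'
from h import *
o=readout.get_obs();print(o['eef_pos'],o['finger_gap'])
inc(*w(-24,-46),.1492,np.pi/2+CY)
E
```

```text
[ 0.48176564 -0.04984404  0.2987258 ] 0.2114740414633331
inc [ -3.1   1.1 149.5] turn 0.1 n>= 3
```

Call:
apply_moves --pt "255 -1 0 30 0" --pt "255 -1 0 60 0" --pt "255 -1 0 100 0" --pt "255 -1 0 130 0" --pt "255 -1 0 145 0" --pt "255 -1 0 149 0" --pt "255 -1 0 149 0"

```text
time: 22.85
eef_pos: [0.4821, -0.0539, 0.1496]
tcp_rot: [-3.14, -0.001, 1.602]
wrist_force: [0.6, -0.0, -1.6]
finger_gap: 0.209
gripper_force: 20.0
```

Call:
apply_moves --pt "170 0 0 0 0" --pt "170 0 0 0 0" --pt "170 0 0 0 0" --pt "170 0 0 0 0" --pt "170 0 0 -20 0" --pt "170 0 0 -60 0" --pt "170 0 0 -100 0" --pt "170 0 0 -145 0"

```text
time: 23.65
eef_pos: [0.4819, -0.0538, 0.2958]
tcp_rot: [-3.14, -0.001, 1.602]
wrist_force: [0.8, -0.7, -0.1]
finger_gap: 0.336
gripper_force: 0.0
```

```bash
python3 - <<'E'
from h import *
inc(.589,-.402,.29,np.pi/2)
E
```

```text
inc [-351.3   96.3    5.5] turn 1.8 n>= 8
```

Call:
apply_moves --pt "130 -35 10 0 0.3" --pt "130 -78 21 1 0.6" --pt "130 -121 33 2 0.9" --pt "130 -164 45 3 1.2" --pt "130 -207 57 4 1.5" --pt "130 -250 69 5 1.8" --pt "130 -293 81 5 1.8" --pt "130 -336 93 5 1.8" --pt "130 -351 96 5 1.8" --pt "130 -351 96 5 1.8" --pt "130 -351 96 5 1.8"

```text
time: 24.75
eef_pos: [0.5891, -0.4014, 0.2892]
tcp_rot: [-3.141, -0.001, 1.57]
wrist_force: [-0.3, 0.6, 0.3]
finger_gap: 0.491
gripper_force: 0.0
```

```bash
python3 - <<'E'
from h import *
s=snap('wrist');near(s,(.589,-.402))
o=readout.get_obs();print(o['eef_pos'],o['tcp_rot'])
E
```

```text
blob [16, 12, 16, 22, 278] tip px [255.5 187.5] R 7.540212567618866 -> [ 0.5878 -0.4036]
[ 0.5891691  -0.40072132  0.28962198] [-3.14111960e+00 -1.06898927e-03  1.57076262e+00]
```

Call:
apply_moves --pt "130 -2.5 -1 40 0" --pt "130 -2.5 -1 85 0" --pt "130 -2.5 -1 125 0" --pt "130 -2.5 -1 142 0" --pt "130 -2.5 -1 148 0" --pt "255 -2.5 -1 148 0" --pt "255 -2.5 -1 148 0" --pt "255 -2.5 -1 148 0" --pt "255 -2.5 -1 148 0" --pt "255 -2.5 -1 148 0" --pt "255 -2.5 -1 148 0" --pt "255 -2.5 -1 148 0"

```text
time: 26.0
eef_pos: [0.5888, -0.4049, 0.1435]
tcp_rot: [3.14, 0.002, 1.57]
wrist_force: [-1.4, 0.1, 5.5]
finger_gap: 0.21
gripper_force: 20.0
```

```bash
python3 - <<'E'
from h import *
inc(*w(28,-46),.30,np.pi/2+CY)
E
```

```text
inc [ 353.5  -53.8 -157.2] turn -1.8 n>= 8
```

Call:
apply_moves --pt "255 0 0 -40 0" --pt "255 0 0 -85 0" --pt "255 0 0 -130 0" --pt "255 30 -4 -157 0" --pt "255 75 -11 -157 -0.5" --pt "255 120 -18 -157 -1" --pt "255 165 -25 -157 -1.8" --pt "255 210 -32 -157 -1.8" --pt "255 255 -39 -157 -1.8" --pt "255 300 -46 -157 -1.8" --pt "255 340 -52 -157 -1.8" --pt "255 352 -54 -157 -1.8"

```text
time: 27.2
eef_pos: [0.5333, -0.0486, 0.2989]
tcp_rot: [-3.141, -0.002, 1.605]
wrist_force: [0.6, -0.1, -2.1]
finger_gap: 0.207
gripper_force: 20.0
```

Call:
apply_moves --pt "255 0 0 30 0" --pt "255 0 0 60 0" --pt "255 0 0 100 0" --pt "255 0 0 130 0" --pt "255 0 0 144 0" --pt "255 0 0 149 0" --pt "255 0 0 149 0"

```text
time: 27.9
eef_pos: [0.5344, -0.0531, 0.1498]
tcp_rot: [-3.141, 0.0, 1.601]
wrist_force: [-0.1, 0.2, -1.5]
finger_gap: 0.205
gripper_force: 20.0
```

Call:
apply_moves --pt "255 0 0 2 0" --pt "170 0 0 2 0" --pt "170 0 0 2 0" --pt "170 0 0 2 0" --pt "170 0 0 2 0" --pt "170 0 0 -20 0" --pt "170 0 0 -60 0" --pt "170 0 0 -100 0" --pt "170 0 0 -145 0"

```text
time: 28.8
eef_pos: [0.534, -0.0522, 0.2954]
tcp_rot: [-3.14, -0.001, 1.602]
wrist_force: [0.4, 0.1, 0.7]
finger_gap: 0.333
gripper_force: 0.0
```

```bash
python3 - <<'E'
from h import *
inc(.435,.274,.29,np.pi/2)
b=snap('side');near(b,(.4346,.272))
E
```

```text
inc [329.1 -88.8   5.8] turn 1.8 n>= 7
blob [21, 23, 6, 9, 42] tip px [185.8 183.5] R 2.546171500093763 -> [0.4308 0.2673]
```

Call:
apply_moves --pt "130 35 -9 0 0.3" --pt "130 78 -20 1 0.6" --pt "130 121 -32 2 0.9" --pt "130 164 -44 3 1.2" --pt "130 207 -56 4 1.5" --pt "130 250 -68 5 1.8" --pt "130 293 -80 5 1.8" --pt "130 320 -87 5 1.8" --pt "130 329 -89 5 1.8" --pt "130 329 -89 5 1.8" --pt "130 329 -89 5 1.8"

```text
time: 29.95
eef_pos: [0.4357, 0.273, 0.2895]
tcp_rot: [3.142, 0.001, 1.57]
wrist_force: [0.6, -0.2, -0.2]
finger_gap: 0.491
gripper_force: 0.0
```

```bash
python3 - <<'E'
from h import *
s=snap('wrist','w7.png');near(s,(.435,.274))
o=readout.get_obs();print(o['eef_pos'],o['tcp_rot'])
E
```

```text
blob [15, 9, 16, 21, 274] tip px [253.6 181.4] R 7.623443200558398 -> [0.4324 0.2773]
[0.43589573 0.27265085 0.28958937] [-3.14156587e+00  6.94025517e-04  1.56926547e+00]
```

View pics/w7.png

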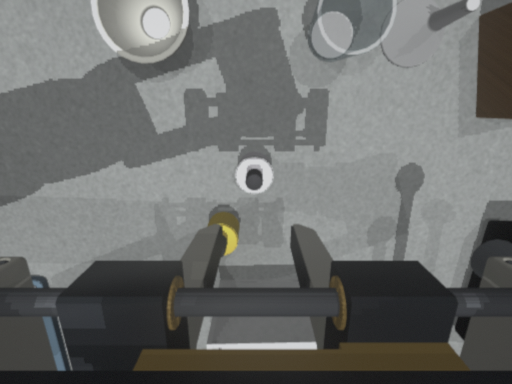

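Pot D's knob top is at (254,181), clear of the yellow look-alike at (226,237).

Call:
apply_moves --pt "130 4 -3 40 0" --pt "130 4 -3 85 0" --pt "130 4 -3 125 0" --pt "130 4 -3 142 0" --pt "130 4 -3 148 0" --pt "255 4 -3 148 0" --pt "255 4 -3 148 0" --pt "255 4 -3 148 0" --pt "255 4 -3 148 0" --pt "255 4 -3 148 0" --pt "255 4 -3 148 0" --pt "255 4 -3 148 0"

```text
time: 31.2
eef_pos: [0.433, 0.278, 0.1429]
tcp_rot: [3.139, -0.001, 1.571]
wrist_force: [-0.4, -1.2, 6.2]
finger_gap: 0.209
gripper_force: 20.0
```

```bash
python3 - <<'E'
from h import *
inc(*w(80,-46),.30,np.pi/2+CY)
E
```

```text
inc [-327.4  154.3 -156.9] turn -1.8 n>= 8
```

Call:
apply_moves --pt "255 0 0 -45 0" --pt "255 0 0 -90 0" --pt "255 0 0 -135 0" --pt "255 0 0 -185 0" --pt "255 -40 18 -187 -0.5" --pt "255 -80 37 -187 -1" --pt "255 -120 56 -187 -1.8" --pt "255 -160 75 -187 -1.8" --pt "255 -200 94 -187 -1.8" --pt "255 -240 113 -187 -1.8" --pt "255 -280 132 -187 -1.8" --pt "255 -315 149 -187 -1.8"

```text
time: 32.4
eef_pos: [0.5816, -0.0393, 0.3285]
tcp_rot: [-3.141, 0.0, 1.601]
wrist_force: [0.2, 1.2, -1.0]
finger_gap: 0.213
gripper_force: 20.0
```

Call:
apply_moves --pt "255 -8 3 0 0" --pt "255 -12 5 0 0" --pt "255 -12 5 0 0" --pt "255 -12 5 0 0"

```text
time: 32.8
eef_pos: [0.5861, -0.0478, 0.3288]
tcp_rot: [-3.141, -0.001, 1.603]
wrist_force: [0.8, 0.9, -0.8]
finger_gap: 0.212
gripper_force: 20.0
```

```bash
python3 - <<'E'
from h import *
o=readout.get_obs();print(o['eef_pos'],o['finger_gap'])
inc(*w(80,-46),.150,np.pi/2+CY)
E
```

```text
[ 0.58608707 -0.04782714  0.32879622] 0.21151353816430124
inc [ -1.8   0.8 178.8] turn 0.1 n>= 4
```

Call:
apply_moves --pt "255 -1 1 45 0" --pt "255 -1 1 90 0" --pt "255 -1 1 130 0" --pt "255 -1 1 155 0" --pt "255 -1 1 172 0" --pt "255 -1 1 179 0" --pt "255 -1 1 180 0" --pt "255 -1 1 180 0"

```text
time: 33.6
eef_pos: [0.5875, -0.0488, 0.1498]
tcp_rot: [3.141, 0.0, 1.603]
wrist_force: [0.1, 0.1, -0.9]
finger_gap: 0.205
gripper_force: 20.0
```

Call:
apply_moves --pt "170 0 0 0 0" --pt "170 0 0 0 0" --pt "170 0 0 0 0" --pt "170 0 0 0 0" --pt "170 0 0 -20 0" --pt "170 0 0 -60 0" --pt "170 0 0 -100 0" --pt "170 -40 -40 -145 0" --pt "170 -40 -70 -190 0"

```text
time: 34.5
eef_pos: [0.5317, -0.0893, 0.3202]
tcp_rot: [-3.14, 0.0, 1.602]
wrist_force: [0.0, 0.1, -0.7]
finger_gap: 0.333
gripper_force: 0.0
```

```bash
python3 - <<'E'
from h import *
s=snap('wrist','w8.png')
o=readout.get_obs();print(o['eef_pos'],o['tcp_rot'])
E
```

```text
[ 0.53006107 -0.09018363  0.32794389] [3.1359222  0.00491346 1.60112573]
```

View pics/w8.png

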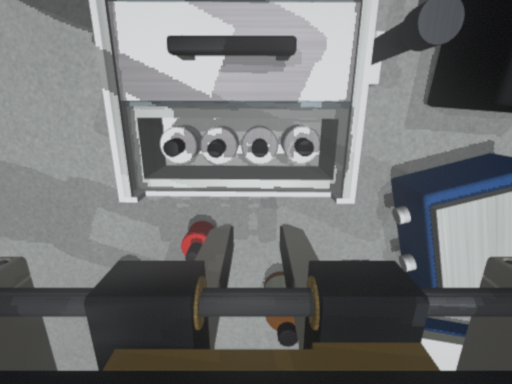

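All four pots stand upright in the well, with knobs at (174,148), (217,148), (260,147) and (303,147). The hatch bar is at (231,45). Next: return to the hatch bar.

```bash
python3 - <<'E'
from h import *
s=snap('wrist');print(onz(s,167,45,.148),onz(s,296,45,.148),onz(s,231,45,.148))
inc(.5037,.0445,.33,-3.1105)
E
```

```text
[0.44956713 0.04088821 0.148     ] [0.56063218 0.04464285 0.148     ] [0.50460349 0.04274876 0.148     ]
inc [134.9 -24.3  -4.8] turn -90.1 n>= 11
```

Call:
apply_moves --pt "140 13 -1 0 -8.3" --pt "140 26 -3 0 -16.6" --pt "140 39 -4 0 -24.9" --pt "140 52 -5 0 -33.2" --pt "140 65 -6 0 -41.5" --pt "140 78 -7 0 -49.8" --pt "140 91 -8 0 -58.1" --pt "140 104 -9 0 -66.4" --pt "140 117 -11 0 -74.7" --pt "140 130 -12 5 -83" --pt "140 134 -13 10 -90" --pt "140 134 -13 10 -90"

```text
time: 35.8
eef_pos: [0.5147, 0.0464, 0.3087]
tcp_rot: [3.141, -0.002, -3.109]
wrist_force: [-0.5, -0.3, 0.5]
finger_gap: 0.453
gripper_force: 0.0
```

```bash
python3 - <<'E'
from h import *
inc(.5037,.0440,.206,-3.1095)
E
```

```text
inc [ 10.9  -2.1 102.7] turn 0.0 n>= 3
```

Call:
apply_moves --pt "140 11 -2 5 0" --pt "140 11 -2 40 0" --pt "140 11 -2 75 0" --pt "140 11 -2 95 0" --pt "140 11 -2 102 0" --pt "255 11 -2 102 0" --pt "255 11 -2 102 0" --pt "255 11 -2 102 0" --pt "255 11 -2 102 0" --pt "255 11 -2 102 0" --pt "255 11 -2 102 0" --pt "255 11 -2 102 0" --squeeze 30

```text
time: 37.0
eef_pos: [0.5049, 0.0434, 0.2091]
tcp_rot: [3.142, 0.002, -3.111]
wrist_force: [-0.1, 1.3, 5.6]
finger_gap: 0.147
gripper_force: 30.0
```

Call:
apply_moves --pt "255 0 0 0 0" --pt "255 0 0 0 0" --pt "255 0 0 -2 0" --pt "255 0 0 -4 0" --pt "255 0 0 -5 0" --pt "255 0 0 -5 0"

```text
time: 37.6
eef_pos: [0.504, 0.0432, 0.2126]
tcp_rot: [-3.142, -0.001, -3.111]
wrist_force: [-0.1, -0.4, -3.8]
finger_gap: 0.149
gripper_force: 30.0
```

```bash
python3 - <<'E'
from h import *
o=readout.get_obs();print(o['eef_pos'],o['wrist_force'],o['finger_gap'])
inc(.5067,-.0525,.2115,-3.1107)
E
```

```text
[0.50401546 0.04322489 0.21262495] [-0.0833473  -0.40127398 -3.80255741] 0.14909356950188107
inc [  0.3 -95.8   1.1] turn -0.0 n>= 2
```

Call:
apply_moves --pt "255 0 -8 0 0" --pt "255 0 -18 0 0" --pt "255 0 -28 0 0" --pt "255 0 -38 0 0" --pt "255 0 -48 0 0" --pt "255 0 -58 0 0" --pt "255 0 -68 0 0" --pt "255 0 -78 0 0" --pt "255 0 -88 0 0" --pt "255 0 -94 0 0" --pt "255 0 -96 0 0" --pt "255 0 -96 0 0"

```text
time: 38.8
eef_pos: [0.5072, -0.0529, 0.2128]
tcp_rot: [3.141, -0.0, -3.111]
wrist_force: [-0.2, -0.0, -3.5]
finger_gap: 0.147
gripper_force: 30.0
```

Call:
apply_moves --pt "255 0 0 4 0" --pt "255 0 0 8 0" --pt "255 0 0 11 0" --pt "255 0 0 13 0" --pt "255 0 0 14 0" --pt "255 0 0 14 0"

```text
time: 39.4
eef_pos: [0.5071, -0.0525, 0.1991]
tcp_rot: [3.141, -0.0, -3.111]
wrist_force: [-0.8, 1.1, -1.7]
finger_gap: 0.154
gripper_force: 30.0
```

Call:
apply_moves --pt "255 0 0 1.5 0" --pt "255 0 0 1.5 0" --pt "150 0 0 1.5 0" --pt "150 0 0 1.5 0" --pt "150 0 0 1.5 0" --pt "150 0 0 1.5 0" --pt "150 0 0 -30 0" --pt "150 0 0 -80 0" --pt "150 0 0 -120 0" --pt "150 0 0 -160 0" --pt "150 0 0 -160 0" --pt "150 0 0 -160 0"

```text
time: 40.6
eef_pos: [0.5075, -0.0528, 0.3595]
tcp_rot: [-3.141, 0.002, -3.111]
wrist_force: [-0.4, 0.2, -1.3]
finger_gap: 0.411
gripper_force: 0.0
```

```bash
python3 - <<'E'
from h import *
s=snap('wrist')
g=s['color'].max(2);m=(g<75).astype(np.uint8)
u,v=proj(s,[.507,-.052,.137]).astype(int);print(u,v)
n,l,st,c=cv2.connectedComponentsWithStats(m[:250]);i=l[v,u];print(i,st[i])
cn=max(cv2.findContours((l==i).astype(np.uint8),0,2)[0],key=cv2.contourArea);b=cv2.boxPoints(cv2.minAreaRect(cn));P=np.array([onz(s,*q,.137) for q in b]);print(P.round(4).tolist(),P.mean(0))
cv2.imwrite('pics/w9.png',cv2.cvtColor(s['color'],cv2.COLOR_RGB2BGR))
inc(.64,.2254,.36,np.pi)
E
```

```text
256 182
14 [251 135  12  89 797]
[[0.4533, -0.0602, 0.137], [0.4529, -0.0481, 0.137], [0.5579, -0.0439, 0.137], [0.5584, -0.0573, 0.137]] [ 0.5056152  -0.05236852  0.137     ]
inc [-141.6  273.8   -1.9] turn 1.8 n>= 7
```

View pics/w9.png

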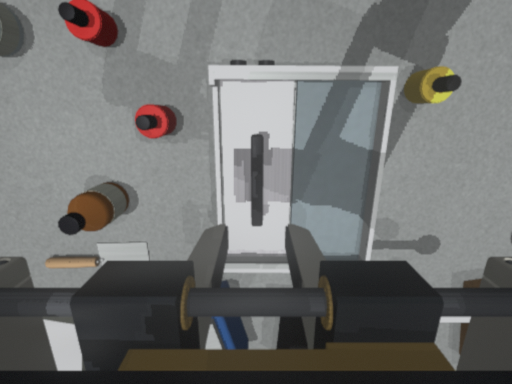

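The hatch is back in its seat, with the bar at (257,180), the same place as before. Next: the arm knob.

Call:
apply_moves --pt "100 -19 38 0 0.3" --pt "100 -40 78 0 0.6" --pt "50 -61 118 0 0.9" --pt "0 -82 158 0 1.2" --pt "0 -103 198 0 1.5" --pt "0 -124 238 0 1.8" --pt "0 -138 266 0 1.8" --pt "0 -142 274 0 1.8" --pt "0 -142 274 0 1.8" --pt "0 -142 274 0 1.8"

```text
time: 41.65
eef_pos: [0.6402, 0.2246, 0.3576]
tcp_rot: [-3.14, -0.003, 3.141]
wrist_force: [0.4, -1.1, 0.6]
finger_gap: 0.996
gripper_force: 0.0
```

```bash
python3 - <<'E'
from h import *
s=snap('wrist','w10.png');o=readout.get_obs();print(o['eef_pos'],o['tcp_rot'],proj(s,[.64,.226,.228]))
u,v=proj(s,[.64,.226,.228]).astype(int)
m=(s['color'].max(2)<75).astype(np.uint8);n,l,st,c=cv2.connectedComponentsWithStats(m[:270])
i=l[v,u];print(st[i],c[i])
E
```

```text
[0.64028992 0.224182   0.35820005] [-3.14068562e+00 -1.57366012e-03  3.13992478e+00] [257.78138755 212.45879235]
[244 196  24  40 812] [255.55049261 216.21921182]
```

View pics/w10.png

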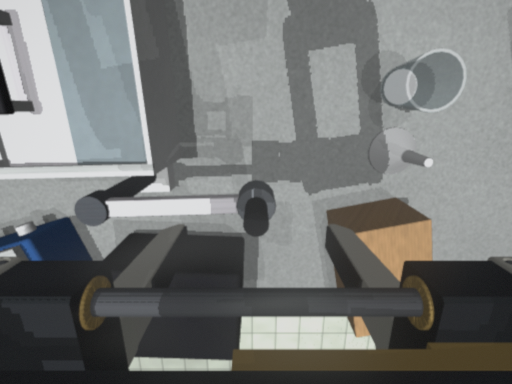

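The knob is at (256,222) with the arm bar running left to the hinge at (92,210).

```bash
python3 - <<'E'
from h import *
s=snap('wrist')
k=onz(s,256,224,.228);print(k,onz(s,92,210,.195)[:2],onz(s,92,210,.207)[:2])
inc(k[0],k[1],.277,np.pi)
E
```

```text
[0.65089811 0.22416511 0.228     ] [0.65091024 0.06607836] [0.64634841 0.07382921]
inc [-10.6   0.2  81.7] turn -0.1 n>= 2
```

Call:
apply_moves --pt "110 -10 1 20 0" --pt "110 -10 1 50 0" --pt "110 -10 1 75 0" --pt "110 -10 1 81 0" --pt "110 -10 1 81 0" --pt "255 -10 1 81 0" --pt "255 -10 1 81 0" --pt "255 -10 1 81 0" --pt "255 -10 1 81 0" --pt "255 -10 1 81 0" --pt "255 -10 1 81 0" --pt "255 -10 1 81 0" --squeeze 12

```text
time: 42.95
eef_pos: [0.651, 0.2243, 0.2789]
tcp_rot: [-3.138, 0.001, 3.14]
wrist_force: [-0.7, -7.9, 3.3]
finger_gap: 0.233
gripper_force: 12.0
```

Call:
apply_moves --pt "255 0 0 0 0" --pt "255 0 0 0 0" --pt "255 0 0 0 0" --pt "255 0 0 0 0"

```text
time: 43.35
eef_pos: [0.651, 0.2243, 0.2789]
tcp_rot: [-3.138, 0.001, 3.14]
wrist_force: [-0.1, -8.1, 3.0]
finger_gap: 0.234
gripper_force: 12.0
```

```bash
python3 - <<'E'
from h import *
o=readout.get_obs();p=o['eef_pos'][:2];print(p,o['finger_gap'],o['wrist_force'])
H=np.array([.654,.0616]);d=p-H;a0=np.arctan2(d[1],d[0]);r=np.hypot(*d);print(a0,r)
T=np.linspace(a0,np.radians(219)+CY,25)[1:]
Q=[H+(r+(.167-r)*i/24)*np.array([np.cos(t),np.sin(t)])-p for i,t in enumerate(T)]
print([[round(-q[0]*1e3),round(q[1]*1e3)] for q in Q[:12]])
print([[round(-(q-Q[11])[0]*1e3),round((q-Q[11])[1]*1e3)] for q in Q[12:]])
E
```

```text
[0.65103626 0.22426263] 0.23379060119344586 [-0.11488705 -8.13225219  2.98121276]
1.5890144996261069 0.162689628401207
[[15, -1], [30, -3], [45, -7], [60, -12], [74, -18], [87, -26], [100, -35], [112, -45], [122, -56], [132, -69], [140, -82], [147, -95]]
[[6, -14], [10, -29], [13, -45], [15, -60], [15, -76], [14, -91], [11, -107], [7, -122], [1, -136], [-6, -150], [-14, -164], [-24, -176]]
```

```bash
python3 - <<'E'
from h import *
p=np.array([.6510,.2243]);H=np.array([.655,.0573])
d=p-H;a0=np.arctan2(d[1],d[0]);r=np.hypot(*d)
T=np.linspace(a0,np.radians(219)+CY,25)[1:]
Q=[H+r*np.array([np.cos(t),np.sin(t)])-p for t in T]
print(r,[[round(-q[0]*1e3),round(q[1]*1e3)] for q in Q[:12]])
print([[round(-(q-Q[11])[0]*1e3),round((q-Q[11])[1]*1e3)] for q in Q[12:]])
E
```

```text
0.1670478973228936 [[16, -1], [31, -4], [46, -8], [61, -13], [75, -20], [89, -28], [101, -37], [113, -48], [124, -59], [133, -72], [142, -85], [149, -99]]
[[6, -15], [10, -30], [13, -45], [14, -61], [14, -77], [13, -92], [10, -108], [5, -123], [-1, -137], [-8, -151], [-17, -164], [-26, -177]]
```

Call:
apply_moves --pt "255 16 -1 0 0" --pt "255 31 -4 0 0" --pt "255 46 -8 0 0" --pt "255 61 -13 0 0" --pt "255 75 -20 0 0" --pt "255 89 -28 0 0" --pt "255 101 -37 0 0" --pt "255 113 -48 0 0" --pt "255 124 -59 0 0" --pt "255 133 -72 0 0" --pt "255 142 -85 0 0" --pt "255 149 -99 0 0"

```text
time: 44.55
eef_pos: [0.5042, 0.1262, 0.2793]
tcp_rot: [-3.14, 0.008, 3.141]
wrist_force: [8.6, -2.1, -2.1]
finger_gap: 0.232
gripper_force: 12.0
```

Call:
apply_moves --pt "255 6 -15 0 0" --pt "255 10 -30 0 0" --pt "255 13 -45 0 0" --pt "255 14 -61 0 0" --pt "255 14 -77 0 0" --pt "255 13 -92 0 0" --pt "255 10 -108 0 0" --pt "255 5 -123 0 0" --pt "255 -1 -137 0 0" --pt "255 -8 -151 0 0"

```text
time: 45.55
eef_pos: [0.5101, -0.0238, 0.279]
tcp_rot: [-3.142, 0.002, 3.141]
wrist_force: [-1.1, 2.5, 5.2]
finger_gap: 0.233
gripper_force: 12.0
```

Call:
apply_moves --pt "255 -3 -5 0 0" --pt "255 -6 -9 0 0" --pt "255 -9 -13 0 0" --pt "255 -12 -17 0 0" --pt "255 -15 -21 0 0" --pt "255 -17 -24 0 0" --pt "255 -17 -24 0 0" --pt "255 -17 -24 0 0"

```text
time: 46.35
eef_pos: [0.5273, -0.0477, 0.279]
tcp_rot: [-3.141, 0.002, 3.141]
wrist_force: [-1.1, 0.3, 4.6]
finger_gap: 0.231
gripper_force: 12.0
```

Call:
apply_moves --pt "255 -2 -2 0 0" --pt "255 -3 -4 0 0" --pt "255 -4 -5 0 0" --pt "255 -4 -5 0 0"

```text
time: 46.75
eef_pos: [0.5307, -0.0518, 0.279]
tcp_rot: [3.141, 0.001, 3.141]
wrist_force: [-2.1, 2.6, 6.8]
finger_gap: 0.232
gripper_force: 12.0
```

Call:
apply_moves --pt "255 -1 -1.5 0 0" --pt "255 -2 -3 0 0" --pt "255 -2 -3 0 0"

```text
time: 47.05
eef_pos: [0.531, -0.0523, 0.2788]
tcp_rot: [3.136, -0.003, -3.141]
wrist_force: [-7.7, 12.0, 11.4]
finger_gap: 0.234
gripper_force: 12.0
```

At the stop: force rises and motion ceases. Releasing, then clearing the arm.

Call:
apply_moves --pt "255 1 1.5 0 0" --pt "170 1 1.5 0 0" --pt "170 1 1.5 0 0" --pt "170 1 1.5 0 0" --pt "170 1 1.5 0 0" --pt "170 1 1.5 -30 0" --pt "170 1 1.5 -70 0" --pt "170 1 1.5 -110 0" --pt "170 40 1.5 -130 0" --pt "170 80 1.5 -130 0" --pt "170 80 1.5 -130 0" --pt "170 80 1.5 -130 0"

```text
time: 48.25
eef_pos: [0.4523, -0.054, 0.4083]
tcp_rot: [-3.141, 0.001, 3.14]
wrist_force: [0.6, -0.0, -0.4]
finger_gap: 0.335
gripper_force: 0.0
```

```bash
python3 - <<'E'
from h import *
s=snap('side');cv2.imwrite('pics/s11.png',cv2.cvtColor(cv2.resize(s['color'][140:350,170:400],None,fx=2.8,fy=2.8,interpolation=cv2.INTER_CUBIC),cv2.COLOR_RGB2BGR))
print(readout.get_obs()['eef_pos'])
E
```

```text
[ 0.45295347 -0.05410354  0.40799525]
```

View pics/s11.png

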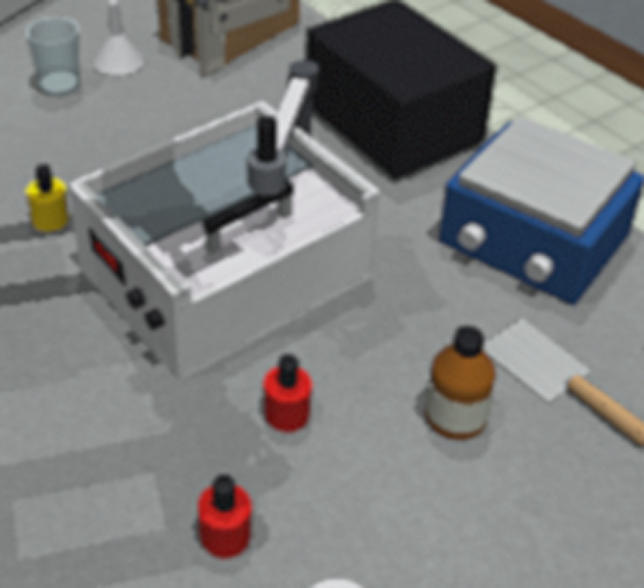

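The hatch is flush in its seat with its bar at (250,205). The arm head is over the hatch at (268,170), and the bystanders and look-alikes are where they were. Handing in.

```bash
python3 -c "
from rig import arm
print(arm.job_done())"
```

```text
the job is handed in; nothing more can be done
None
```

I've handed the job in, with no verdict returned: by the last pictures and force readings, all four pots stand upright in the well, the hatch is seated, the thermometer arm is against its stop, and the bystanders appear untouched.

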